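# Clamp the drilling block in the swing clamp

### The arm

A 7-joint arm with a two-finger parallel gripper is mounted at the origin on a cart in front of the work surface, level with it; the furniture and walls round the work are solid. World frame = base frame: x ahead of the robot, y to its left, z up, the work surface at z = 0. Lengths are in m, angles in rad, forces in N, time in s.
With the tool pointing down it reaches from about 0.4 to 0.85 m from the base axis. Payload 10.4 kg.
Tool frame: the origin (TCP) lies on the mounting face of the last link; the fingertips stand 182 mm ahead of it and the grasp point (between the pads) lies 164 mm ahead of it; z points along the fingers, y is the line along which they close (so a half turn about z gives the same grasp; the last joint's range is limited). The gripper opens to 87 mm and grips with 3 to 60 N. Pads are 19 mm wide; open, the fingers measure 117 mm over their backs; the gripper's body (75 mm by 190 mm) begins 51 mm behind the grasp point.
Start: joints at [-1.358, 0.332, -0.065, 1.46, 0.022, 1.35, -0.088], TCP at [0.146, 0.608, 0.405] pointing down, gripper open.
Joint ranges: [-2.6, 2.6], [-0.5, 2.12], [-1.47, 1.34], [0.16, 2.42], [-1.27, 4.41], [0.06, 2.06], [-2.6, 2.6]. Speed limits (rad/s): [2.22, 2.22, 2.79, 2.79, 3.14, 3.14, 3.14].

### API

Orientations are given as a rotation vector (axis times angle).
In Python, from plant import r, optics, workorder gives the robot as it stands.
- The arm moves only by the tool send_rows, never from a script. Its argument "deltas" is a list of rows, each a list of 4 numbers: the shift along the world's x, y, z in units of 0.12 m (1.0 is 0.12 m), then the turn about the world's z in units of 360 degrees (1.0 is 360 degrees). A call has 1 to 10 rows; each row is the pose to reach, as a shift and turn from the pose commanded when the call began, turning the shorter way round; what a row does not reach only later rows make up. A row lasts 1/8 s, in which the tool goes at most 62.5 mm and 10.7 degrees, less where a joint would pass 70% of its speed; a pose out of reach is approached as far as the arm can. A call with a number of a shift or a turn outside -1 to 1 is refused whole. A call with a gripper value outside its range is refused whole. "grip" is the finger opening in mm, from 0 to 87, set as the call begins (left out, the last holds). The fingers move at their own pace and stop on an object; the grip force is fixed at half the most. Time passes only in rows, so rows that repeat a pose let the fingers close. It gives the time, the measured TCP pose, the force, the opening and the grip force at its end, in the units of the state.
- r.get_state(): the state, without advancing time (a new reading comes with each control period).
- optics.get_image(name): name is "side" or "top"; returns (picture, depth): 480x640x3 uint8, red, green, blue; 480x640 float32, m along the optical axis (not along the pixel's ray), 0 where there is no reading.
- optics.camera_params(name): a dict with "K" (3x3 intrinsics, pixels), "rvec" (rotation vector, rad) and "tvec" (3), from world to camera coordinates, as OpenCV has them. Camera axes: x right, y down, z forward; pixel columns grow to the right and rows downward; lengths in m; the calibration is good to about 2 mm. A picture is of the moment at which its call begins. camera_params takes no time and is no camera call.
- workorder.close_job(): hands the job in; it is judged then, once.
The state is a dict: "time": time; "joint_pos": joint angles; "dq": joint speeds; "effort": joint torques, N m; "eef_pos": TCP position; "tcp_rot": TCP orientation; "wrist_force": force on the tool from outside, world axes, zero at the start; "moment": the same for the moment, N m; "finger_gap": finger opening in m; "finger_force": force on a finger pad.
Only numpy, scipy, OpenCV 4.12 (cv2) and the standard library are available. Lean on these libraries where they do the work, as an engineer would, in place of code of your own. Each camera call takes 0.05 s, during which the arm holds its last target. There are 200 camera calls.

### The job

One of the two nests of the clamping fixture holds the wooden drilling block. With the cam lever still up, push the clamp strap sideways with the back of a finger until it stands over the block against its stop, then push the cam lever fully down with a fingertip so that the pad clamps the block. Grasp and lift nothing, leave the block and the grey nest cover where they lie in their nests, do not disturb the things on the bench, and finish clear of everything.

Things in the scene. Friction and masses are not known exactly. Their poses are not given: they have to be found in the camera images.
- clamp_base: Clamping fixture screwed to the bench: aluminium plate 103 x 334 mm, 12 mm thick. Origin on the bench surface below the vertical axis of the swing post; z up. The plate reaches from x = -68 to +35 mm and y = -167 to +167 mm. Two nests, each inside four 6 mm high steel rails, are centred at (-30, +112) mm and (-30, -112) mm in its own x, y. Two 8 mm stop pins up to 84 mm high stand about 40 mm from the post, just beyond where the strap stands over either nest.
- swing_head (a joint): Swing of the strap and its cam lever together about the vertical post axis (clamp_base's z), in rad. At 0 the strap points along clamp_base's -x; at angle q it points along (-cos q, -sin q) in clamp_base's x, y, so positive turns it to the nest at y = -112 mm. Stops at -1.309 and +1.309, where the pad is over the middle of the nest at y = +112 mm and y = -112 mm respectively. Starts between the nests; stays where left (light friction, about 0.12 N m).
- strap_end (a point): Point in the middle of the steel strap's thickness, near its free end, 126 mm from the post axis. The strap is a flat bar 26 mm wide and 14 mm thick with a rounded end 139 mm from the post axis, its underside 70 mm and its top 84 mm above the bench while the lever is up (7 mm lower with the lever down). Above a nest that holds the block, 13 mm lie free between block top and strap.
- pad_face (a point): Centre of the lower face of the round rubber pad (22 mm across) under the strap, 116 mm from the post axis, 60.5 mm above the bench while the lever is up. A 16 mm lock nut stands 5 mm proud of the strap above it.
- clamp_pad: The same rubber pad under the strap, on a spring of 3.5 N/mm; its origin is on the post axis at the bench surface while the lever is up, so use pad_face for where it is.
- cam_lever (a joint): Cam lever over the post, in rad: 0 = upright, 1.5 = fully down at its stop, lying along above the strap toward the strap's free end. It tips only in the strap's direction, about a horizontal pin on the post axis 97 mm above the bench. Starts between 0 and 0.2; stays where left (friction about 0.14 N m). Its cam lowers the strap evenly, by 7 mm over the whole 1.5 rad; the pad meets the block at about 0.75 rad.
- lever_tip (a point): Tip of the cam lever, 85 mm from its pin; the outer 50 mm are a round black sleeve 16 mm thick. Upright, the tip is 182 mm above the bench.
- block: Wooden drilling block 50 x 70 x 45 mm (its x, y, z) with three holes in its top, loose in one of the two nests; its origin is the centre of its underside, 12 mm above the bench, its top 57 mm above the bench.
- nest_cover: Flat grey plastic cover plate 50 x 70 x 10 mm, loose in the other nest; origin at the centre of its underside. Too low for the pad to reach. Bystander.
- tape_black: Black tape roll, 66 mm across, 18 mm high, loose on the bench at the left; origin at the centre of its underside. Bystander.
- nipper: Pliers with blue handles, 69 x 148 x 12 mm, loose on the bench at the right; origin at the centre of the underside. Bystander.
- clip_1: Yellow plastic clip 36 x 50 x 17 mm, loose on the bench at the left front; origin at the centre of the underside. Bystander.
Mind the look-alikes: they are no part of the job. What is shaped like the block but pink is not meant.

How it is judged:
By the outcome, as a careful person would: the job done as asked, in the order asked, and still so for the second after the job is handed in, with the robot touching nothing.
It also fails if it takes over 58 s, if anything falls off the work surface, if the arm or the gripper's body presses on something with over 40 N, if the wrist force passes 120 N, or if a joint passes its speed limit or range.

## Working session

There is one attempt and no reset: what is moved stays moved. The work goes in short steps, Python scripts to look and compute and a tool call to move; the robot and the scene stay as the last step left them, time stands still between calls to the robot, and variables do not carry over. Pictures are saved under pics/ and viewed, at most 10 in all, crops included, and the job is handed in when it is done.

Besides the shell and the picture viewer there is one more tool, called as name(argument=value, ...) on one line, values as JSON. send_rows: Moves the arm, as the interface text tells. Shifts and turns lie within -1 to 1; 1 stands for 0.12 m of shift or 360 degrees of turn. Its arguments: {"type":"object","properties":{"deltas":{"type":"array","items":{"type":"array","items":{"type":"number","minimum":-1,"maximum":1}}},"grip":{"type":"number"}},"required":["deltas"]}

```bash
mkdir -p pics; cat > h.py <<'E'
import numpy as np, cv2
from plant import r, optics, workorder
def snap(n,f=None):
    im,d=optics.get_image(n)
    if f: cv2.imwrite('pics/'+f,im[:,:,::-1])
    return im,d
def cam(n):
    p=optics.camera_params(n); R=cv2.Rodrigues(np.array(p['rvec'],float))[0]
    return np.array(p['K']),R,np.array(p['tvec'],float).ravel()
def cloud(n,d):
    K,R,t=cam(n); v,u=np.mgrid[:480,:640]
    P=np.stack([(u-K[0,2])/K[0,0]*d,(v-K[1,2])/K[1,1]*d,d],-1)
    return (P-t)@R
def onplane(n,u,v,z):
    K,R,t=cam(n); c=-R.T@t; ray=R.T@np.linalg.inv(K)@[u,v,1]
    return c+ray*(z-c[2])/ray[2]
E
python3 - <<'E'
from h import *
for n in('top','side'):
    im,d=snap(n,n+'1.png'); K,R,t=cam(n); print(n,-R.T@t,R[2]); np.savez(n+'1.npz',im=im,d=d)
s=r.get_state();print(s['time'],s['eef_pos'],s['tcp_rot'])
E
```

```text
top [0.47678504 0.1430085  1.02643161] [ 0.0925651  -0.00480667 -0.99569503]
side [ 0.51051972 -0.60710531  0.7415344 ] [ 0.05549784  0.7682188  -0.63777728]
0.1 [0.14598183 0.60759778 0.40405039] [-3.69512412e-01 -3.11970352e+00  1.97723292e-03]
```

View pics/top1.png

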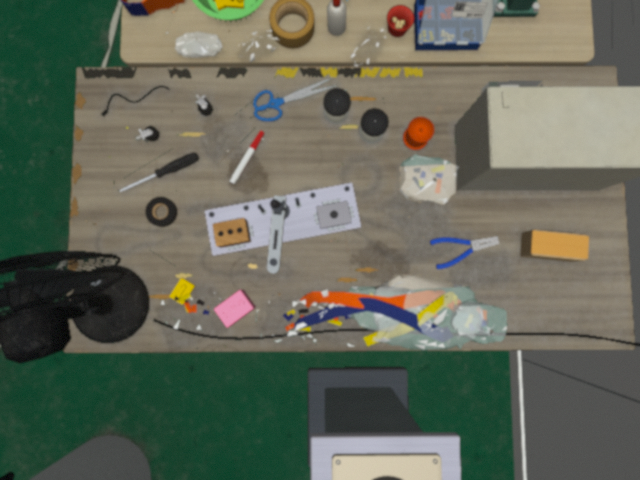

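View pics/side1.png

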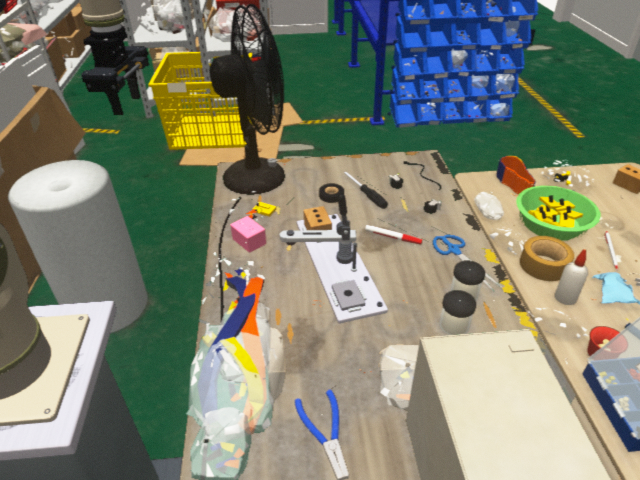

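The top view shows the plate with corners near (206,210), (352,184), (360,228) and (212,254). The block is at (231,232) in the left (+y) nest, the cover is at (334,214), and the strap runs from the post at (279,206) to its end at (273,270). The side view shows the lever upright near (343,200). Next I'll measure these.

```bash
python3 - <<'E'
from h import *
z=np.load('top1.npz'); im,d=z['im'],z['d']; P=cloud('top',d)
m=(np.abs(P[...,2]-.012)<.006)&(im.min(-1)>130); m[:170]=0;m[270:]=0;m[:,:190]=0;m[:,375:]=0
m=cv2.morphologyEx(m.astype(np.uint8),cv2.MORPH_OPEN,np.ones((3,3)))
c=max(cv2.findContours(m,0,2)[0],key=cv2.contourArea)
w=np.array([onplane('top',u,v,.012)[:2] for u,v in c[:,0].astype(float)],np.float32)
rc=cv2.minAreaRect(w); print(rc); b=cv2.boxPoints(rc); print(b)
hsv=cv2.cvtColor(im,cv2.COLOR_RGB2HSV)
o=(hsv[...,0]<20)&(hsv[...,1]>120)&(hsv[...,2]>110)&(P[...,2]>.045)&(P[...,2]<.07);o[:200]=0;o[260:]=0;o[:,300:]=0
print('block',np.median(P[o],0),o.sum())
s=(P[...,2]>.070)&(P[...,2]<.092);s[:170]=0;s[285:]=0;s[:,200:]&=1;s[:,:240]=0;s[:,320:]=0
Q=P[s];print('strap',Q.min(0),Q.max(0),len(Q)); 
for x in np.arange(Q[:,0].min(),Q[:,0].max(),.012):
    q=Q[(Q[:,0]>=x)&(Q[:,0]<x+.012)]
    if len(q): print(q.mean(0).round(4),len(q))
l=(P[...,2]>.1)&(P[...,2]<.2);l[:170]=0;l[285:]=0;l[:,:240]=0;l[:,320:]=0
print('lever',P[l].mean(0),P[l].max(0),P[l].min(0),l.sum())
# tall things near
for n in('fan',):
    f=(P[...,2]>.05)&(P[...,2]<.9)&(P[...,1]>.25)&(P[...,0]>.2)&(P[...,0]<.8);print(P[f].min(0),P[f].max(0),f.sum())
E
python3 - <<'E'
import cv2
im=cv2.imread('pics/top1.png')[170:285,190:375];a=cv2.resize(im,None,fx=4,fy=4,interpolation=2)
cv2.imwrite('pics/crop1.png',a)
E
```

```text
((0.6015466451644897, 0.3095720708370209), (0.10234905034303665, 0.14680244028568268), 10.518660545349121)
[[0.53783226 0.37239763]
 [0.56463194 0.22806211]
 [0.66526103 0.24674651]
 [0.63846135 0.39108205]]
block [0.58303621 0.32337845 0.05680412] 639Traceback (most recent call last):
  File "<stdin>", line 11, in <module>
numpy._core._exceptions._UFuncOutputCastingError: Cannot cast ufunc 'bitwise_and' output from dtype('int64') to dtype('bool') with casting rule 'same_kind'
```

View pics/crop1.png

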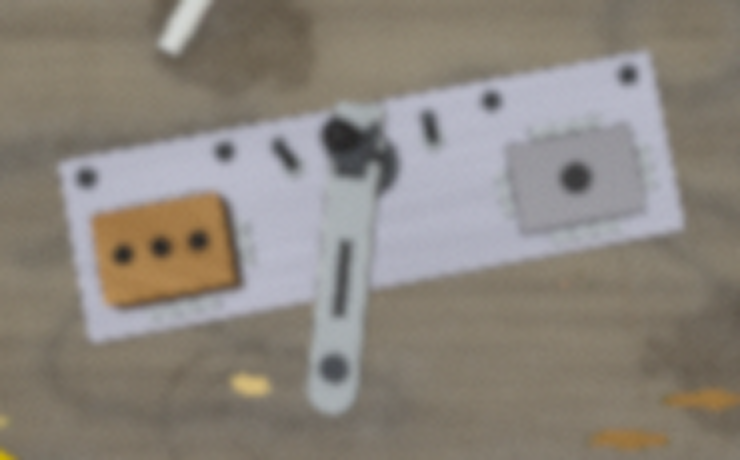

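The crop (4x, offset (190,170)) shows the plate corners at (60,162), (650,52), (685,230) and (92,342). The strap end is at about (330,414), the lock nut at (334,369), and the lever tip at about (341,135).

```bash
python3 - <<'E'
from h import *
z=np.load('top1.npz'); im,d=z['im'],z['d']; P=cloud('top',d)
px=lambda u,v,h:onplane('top',190+(u-1.5)/4,170+(v-1.5)/4,h)
loc=np.array([[.035,.167],[.035,-.167],[-.068,-.167],[-.068,.167]])
W=np.array([px(u,v,.012)[:2] for u,v in[(60,162),(650,52),(685,230),(92,342)]]);print(W.round(4))
A=loc-loc.mean(0);B=W-W.mean(0);th=np.arctan2((A[:,0]*B[:,1]-A[:,1]*B[:,0]).sum(),(A*B).sum())
R=np.array([[np.cos(th),-np.sin(th)],[np.sin(th),np.cos(th)]]);o=W.mean(0)-R@loc.mean(0)
print('th',np.degrees(th),'post',o,'res',(loc@R.T+o-W).round(4).tolist())
tl=lambda p:(R.T@(np.array(p)[:2]-o)).round(4)
n=px(334,369,.089);e=px(331,414,.084);t=px(341,137,.182)
print('nut',n,tl(n),'end',e,tl(e),'tip',t,tl(t)); q=tl(n);print('q',np.arctan2(-q[1],-q[0]),np.hypot(*q))
print('blocknest',R@[-.03,.112]+o)
for q in(-1.309,):
  for rr in(.06,.085,.126): print(rr,R@[-np.cos(q)*rr,-np.sin(q)*rr]+o)
s=(P[...,2]>.095)&(P[...,2]<.21);s[:170]=0;s[285:]=0;s[:,:240]=0;s[:,320:]=0
print('lever',P[s].mean(0),P[s].max(0),s.sum(), [tl(P[s].mean(0))])
f=(P[...,2]>.03)&(P[...,0]>.3)&(P[...,0]<.85)&(P[...,1]>-.1)&(P[...,1]<.7)
k,lab,st,_=cv2.connectedComponentsWithStats(f.astype(np.uint8))
for i in range(1,k):
  if st[i,4]>40: q=P[lab==i];print(st[i],q.min(0).round(3),q.max(0).round(3))
print(r.get_state()['tcp_rot'],cv2.Rodrigues(np.array(r.get_state()['tcp_rot']))[0].round(3))
E
```

```text
[[0.639  0.3905]
 [0.6988 0.0639]
 [0.599  0.046 ]
 [0.5394 0.3715]]
th 10.38409229569214 post [0.63530063 0.22095741] res [[0.0006, 0.001], [0.001, -0.0009], [-0.0005, -0.0015], [-0.0011, 0.0015]]
nut [0.52019539 0.23180608 0.089     ] [-0.1113  0.0314] end [0.49763527 0.23374747 0.084     ] [-0.1331  0.0374] tip [0.62267456 0.22001776 0.182     ] [-0.0126  0.0014]
q -0.27497386060096235 0.11564449835595293
blocknest [0.58560442 0.32571564]
0.06 [0.60957973 0.27516475]
0.085 [0.5988627  0.29775114]
0.126 [0.58128675 0.33479283]
lever [0.62551678 0.21859499 0.13463589] [0.64131529 0.23448505 0.18330316] 172 [array([-0.01  , -0.0006])]
[325 107  25  13 246] [0.834 0.072 0.03 ] [0.85  0.124 0.073]
[361 109  28  31 706] [ 0.477 -0.01   0.031] [0.847 0.143 1.026]
[407 117  23  28 536] [ 0.477 -0.1    0.03 ] [0.832 0.143 1.026]
[ 401  155   31   47 1130] [ 0.477 -0.1    0.03 ] [0.755 0.143 1.026]
[ 267  196   22   78 1036] [0.477 0.143 0.031] [0.657 0.245 1.026]
[213 218  38  30 852] [0.477 0.143 0.03 ] [0.615 0.362 1.026]
[    0   251   136   113 10684] [0.359 0.143 0.03 ] [0.53  0.699 1.026]
[ 306  275  136   76 6434] [ 0.338 -0.1    0.03 ] [0.493 0.167 1.026]
[214 290  41  38 828] [0.387 0.143 0.03 ] [0.477 0.36  1.026]
[293 300  13   8  45] [0.427 0.168 0.043] [0.442 0.194 0.065]
[288 323  19  15  95] [0.368 0.143 0.046] [0.477 0.205 1.026]
[-3.69512412e-01 -3.11970352e+00  1.97723292e-03] [[-0.972  0.234 -0.   ]
 [ 0.234  0.972 -0.001]
 [-0.    -0.001 -1.   ]]
```

```bash
python3 - <<'E'
from h import *
for n in('top','side'):
    z=np.load(n+'1.npz'); d=z['d']; P=cloud(n,d); ok=d>0
    for a in np.arange(.1,.9,.1):
        f=ok&(P[...,2]>a)&(P[...,2]<a+.1)&(P[...,0]>.1)&(P[...,0]<.9)&(P[...,1]>.26)&(P[...,1]<.8)
        if f.sum()>5: print(n,a.round(1),f.sum(),np.percentile(P[f][:,:2],[1,50,99],axis=0).round(3).tolist())
# push plan in world (tip xy), radius .118, closed fingers half 15 + strap 13
o=np.array([.6353,.2210]);th=np.radians(10.4)
for q,g in((-.275,45),(-.275,28),(-.5,28),(-.75,28),(-1.,28),(-1.2,28),(-1.309,28),(-1.309,45)):
    e=np.pi+q+th; t=e-np.pi/2
    p=o+.118*np.array([np.cos(e),np.sin(e)])-g/1e3*np.array([np.cos(t),np.sin(t)])
    print(q,g,p.round(4),'tool y deg',np.degrees(t).round(1))
E
```

```text
top 0.1 681 [[0.418, 0.501], [0.443, 0.574], [0.514, 0.631]]
top 0.2 1856 [[0.164, 0.461], [0.47, 0.542], [0.527, 0.667]]
top 0.3 6186 [[0.366, 0.467], [0.445, 0.557], [0.526, 0.62]]
top 0.4 429 [[0.46, 0.507], [0.484, 0.533], [0.509, 0.557]]
side 0.1 822 [[0.413, 0.503], [0.444, 0.577], [0.508, 0.638]]
side 0.2 2653 [[0.12, 0.465], [0.435, 0.557], [0.524, 0.716]]
side 0.3 4854 [[0.104, 0.47], [0.362, 0.562], [0.52, 0.728]]
side 0.4 1738 [[0.109, 0.519], [0.164, 0.576], [0.502, 0.675]]
-0.275 45 [0.5136 0.1872] tool y deg 84.6
-0.275 28 [0.5152 0.2041] tool y deg 84.6
-0.5 28 [0.5145 0.2314] tool y deg 71.8
-0.75 28 [0.5208 0.2609] tool y deg 57.4
-1.0 28 [0.5342 0.288 ] tool y deg 43.1
-1.2 28 [0.5496 0.3068] tool y deg 31.6
-1.309 28 [0.5594 0.3156] tool y deg 25.4
-1.309 45 [0.544  0.3083] tool y deg 25.4
```

send_rows(deltas=[[0.17, -0.33, 0, 0], [0.33, -0.67, 0, 0], [0.5, -1, 0, 0], [0.5, -1, 0, 0]], grip=0)

```text
time: 0.6
eef_pos: [0.2082, 0.4852, 0.4049]
tcp_rot: [0.376, 3.118, -0.001]
wrist_force: [-0.1, 0.5, 1.3]
finger_gap: 0.0549
finger_force: 0.0
```

send_rows(deltas=[[0.2, -0.33, 0, 0], [0.4, -0.67, 0, 0], [0.6, -1, 0, 0], [0.6, -1, 0, 0]])

```text
time: 1.1
eef_pos: [0.2797, 0.3657, 0.4049]
tcp_rot: [0.376, 3.119, -0.0]
wrist_force: [-0.7, 0.2, 0.1]
finger_gap: 0.0152
finger_force: 0.0
```

send_rows(deltas=[[0.3, -0.33, 0, 0], [0.6, -0.67, 0, 0], [1, -1, 0, 0], [1, -1, 0, 0]])

```text
time: 1.6
eef_pos: [0.4005, 0.2456, 0.4048]
tcp_rot: [0.378, 3.118, -0.001]
wrist_force: [-0.3, 0.6, -0.6]
finger_gap: 0.0007
finger_force: 0.0
```

send_rows(deltas=[[0.35, -0.2, 0, 0.01], [0.7, -0.45, -0.2, 0.022], [0.95, -0.63, -0.5, 0.022], [0.95, -0.63, -0.8, 0.022], [0.95, -0.63, -0.8, 0.022]])

```text
time: 2.22
eef_pos: [0.5108, 0.1736, 0.3061]
tcp_rot: [-0.15, -3.133, 0.004]
wrist_force: [0.1, 0.5, 0.7]
finger_gap: 0.0007
finger_force: 0.0
```

```bash
python3 - <<'E'
from h import *
s=r.get_state();print(s['eef_pos'],s['time'])
a,_=snap('side');cv2.imwrite('pics/s2.png',cv2.resize(a[150:350,200:460,::-1],None,fx=3,fy=3))
E
```

```text
[0.51083232 0.17357941 0.3061444 ] 2.225
```

View pics/s2.png

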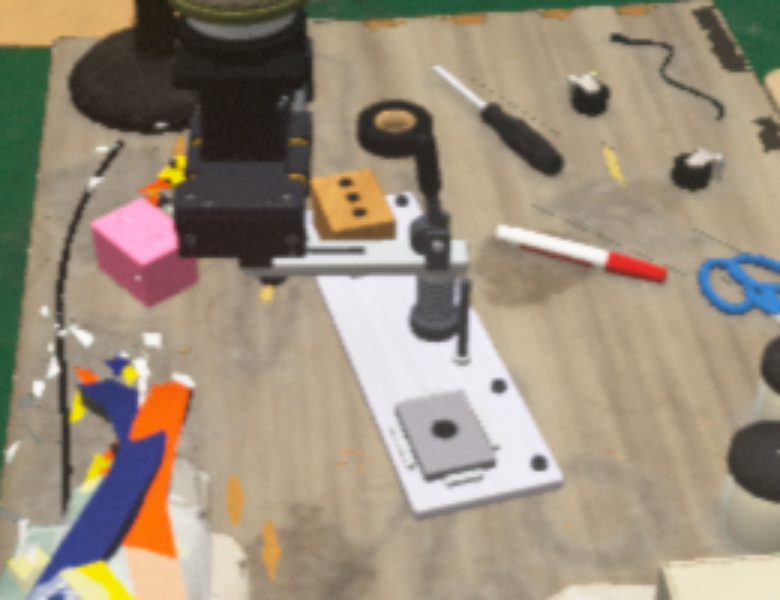

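```bash
python3 - <<'E'
from h import *
K,R,t=cam('side')
for p in((.511,.174,.124),(.511,.174,.193),(.511,.08,.193),(.511,.174,.305)):
    u=cv2.projectPoints(np.array([p]),cv2.Rodrigues(R)[0],t,K,None)[0].ravel();print(p,((u-[200,150])*3).round())
im,d=snap('side');P=cloud('side',d)
f=(d>0)&(P[...,2]>.1)&(P[...,2]<.32)&(abs(P[...,0]-.51)<.08)&(P[...,1]<.32)&(P[...,1]>.02)
for a in np.arange(.1,.32,.02):
    g=f&(P[...,2]>a)&(P[...,2]<a+.02)
    if g.sum()>5:print(a.round(2),g.sum(),P[g].min(0).round(3),P[g].max(0).round(3))
E
```

```text
(0.511, 0.174, 0.124) [259. 259.]
(0.511, 0.174, 0.193) [253. 173.]
(0.511, 0.08, 0.193) [259. 267.]
(0.511, 0.174, 0.305) [242.  14.]
0.12 35 [0.497 0.163 0.128] [0.518 0.168 0.136]
0.18 65 [0.464 0.084 0.196] [0.554 0.253 0.2  ]
0.2 545 [0.465 0.082 0.2  ] [0.554 0.255 0.22 ]
0.22 999 [0.463 0.076 0.22 ] [0.554 0.261 0.24 ]
0.24 417 [0.464 0.075 0.24 ] [0.552 0.248 0.26 ]
0.26 276 [0.482 0.121 0.26 ] [0.53  0.166 0.28 ]
0.28 658 [0.469 0.12  0.28 ] [0.545 0.168 0.3  ]
0.3 459 [0.473 0.135 0.3  ] [0.547 0.184 0.319]
```

send_rows(deltas=[[0, 0, -0.25, 0], [0, 0, -0.48, 0], [0, 0, -0.48, 0], [0, 0, -0.48, 0]])

```text
time: 2.82
eef_pos: [0.5126, 0.1729, 0.2532]
tcp_rot: [0.152, 3.136, 0.003]
wrist_force: [0.0, -0.1, -0.0]
finger_gap: 0.0005
finger_force: 0.0
```

send_rows(deltas=[[0, 0.14, -0.04, 0], [0, 0.24, -0.04, 0], [0, 0.32, -0.04, -0.008], [0, 0.41, -0.04, -0.018], [0, 0.51, -0.04, -0.036], [0.02, 0.63, -0.04, -0.055], [0.05, 0.76, -0.04, -0.076], [0.1, 0.875, -0.04, -0.095], [0.16, 0.98, -0.04, -0.115], [0.16, 0.98, -0.04, -0.115]])

```text
time: 4.08
eef_pos: [0.5309, 0.2917, 0.2463]
tcp_rot: [1.248, 2.883, 0.0]
wrist_force: [0.2, 0.3, 0.1]
finger_gap: 0.0001
finger_force: 0.0
```

```bash
python3 - <<'E'
from h import *
s=r.get_state();print(s['eef_pos'],s['wrist_force'],cv2.Rodrigues(np.array(s['tcp_rot']))[0][:2,1])
a,_=snap('side');b,_=snap('top');cv2.imwrite('pics/s3.png',np.hstack([cv2.resize(a[170:320,220:400,::-1],(400,333)),cv2.resize(b[170:320,170:350,::-1],(400,333))]))
E
```

```text
[0.53089808 0.29166575 0.24631781] [0.22517421 0.30155301 0.11481271] [0.72906811 0.68444108]
```

View pics/s3.png

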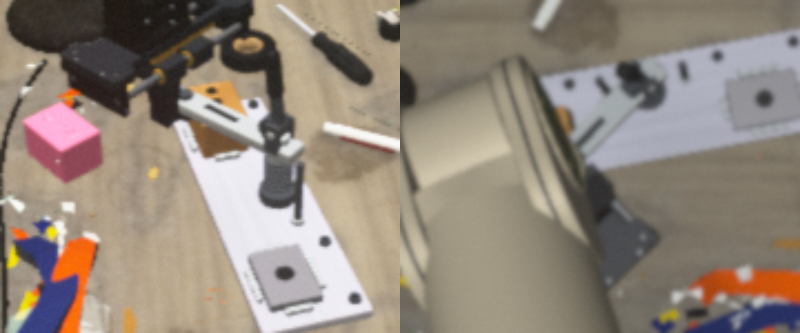

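send_rows(deltas=[[0.06, 0.06, 0, -0.015], [0.12, 0.1, 0, -0.027], [0.17, 0.14, 0, -0.038], [0.21, 0.17, 0, -0.05], [0.24, 0.19, 0, -0.05], [0.24, 0.19, 0, -0.05]])

```text
time: 4.92
eef_pos: [0.5601, 0.3123, 0.2464]
tcp_rot: [1.685, 2.652, 0.0]
wrist_force: [-0.2, 0.2, -0.2]
finger_gap: 0.0006
finger_force: 0.0
```

send_rows(deltas=[[0.03, 0.02, 0, 0], [0.06, 0.03, 0, 0], [0.06, 0.03, 0, 0]])

```text
time: 5.3
eef_pos: [0.567, 0.3162, 0.2462]
tcp_rot: [-1.687, -2.649, 0.001]
wrist_force: [-4.5, -0.5, 1.7]
finger_gap: 0.0005
finger_force: 2.0
```

send_rows(deltas=[[0.02, 0.01, 0, 0], [0.03, 0.015, 0, 0], [0.03, 0.015, 0, 0]])

```text
time: 5.68
eef_pos: [0.5687, 0.3171, 0.2458]
tcp_rot: [-1.684, -2.646, 0.011]
wrist_force: [-20.2, -7.2, 13.4]
finger_gap: 0.0007
finger_force: 11.0
```

```bash
python3 - <<'E'
from h import *
s=r.get_state();print(s['eef_pos'],s['wrist_force'])
a,_=snap('side');cv2.imwrite('pics/s4.png',cv2.resize(a[170:320,220:400,::-1],(720,600)))
E
```

```text
[0.56874085 0.31707666 0.24582921] [-20.21126483  -7.17149028  13.41686656]
```

View pics/s4.png

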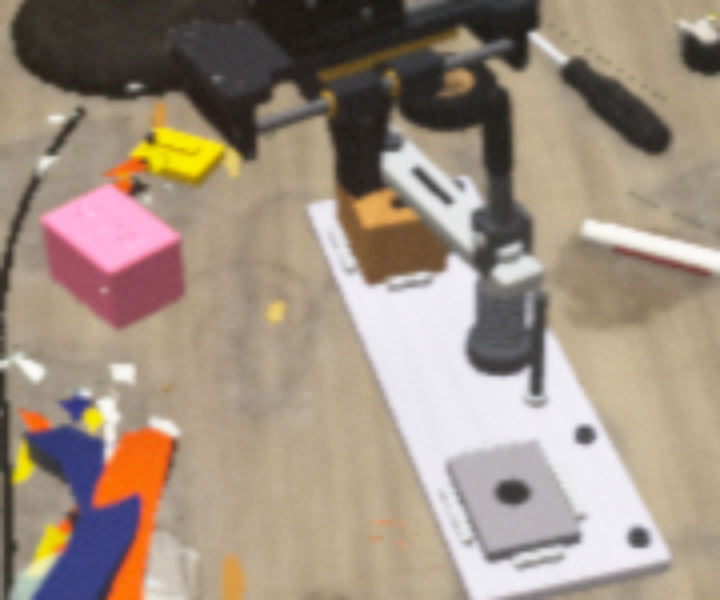

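send_rows(deltas=[[-0.1, -0.05, 0, 0], [-0.27, -0.13, 0, 0], [-0.27, -0.13, 0.2, 0], [-0.27, -0.13, 0.6, 0], [-0.27, -0.13, 1, 0], [-0.27, -0.13, 1, 0]])

```text
time: 6.48
eef_pos: [0.5397, 0.3023, 0.3708]
tcp_rot: [1.686, 2.647, 0.012]
wrist_force: [-0.1, 0.5, 0.0]
finger_gap: 0.0002
finger_force: 0.0
```

send_rows(deltas=[[0, 0, 0.4, 0], [0, 0, 0.5, 0], [0.3, -0.3, 0.5, 0], [0.6, -0.6, 0.5, 0], [0.95, -0.94, 0.5, 0], [0.95, -0.94, 0.5, 0], [0.95, -0.94, 0.5, 0]])

```text
time: 7.35
eef_pos: [0.6525, 0.1896, 0.4251]
tcp_rot: [-1.688, -2.649, 0.001]
wrist_force: [-0.4, -0.1, 0.6]
finger_gap: 0.0005
finger_force: 0.0
```

```bash
python3 - <<'E'
from h import *
s=r.get_state();print(s['time'],s['eef_pos'],s['wrist_force'],cv2.Rodrigues(np.array(s['tcp_rot']))[0][:2,:2])
a,_=snap('side');b,_=snap('top');cv2.imwrite('pics/s5.png',np.hstack([cv2.resize(a[150:300,220:400,::-1],(400,333)),cv2.resize(b[170:320,170:350,::-1],(400,333))]))
E
```

```text
7.35 [0.65249655 0.18956231 0.42507364] [-0.36266293 -0.14207528  0.56373446] [[-0.42240194  0.90640779]
 [ 0.90640859  0.4224019 ]]
```

View pics/s5.png

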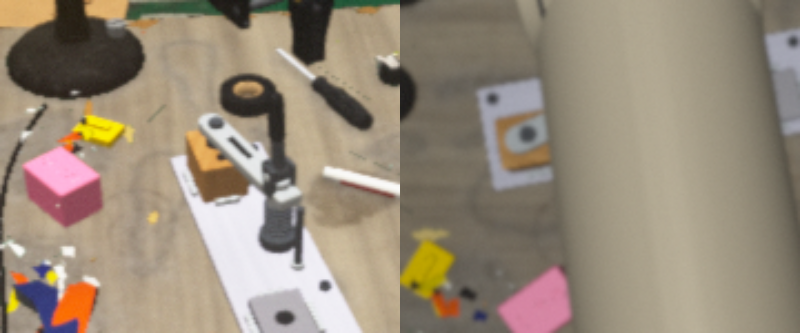

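send_rows(deltas=[[0, 0, -0.4, 0], [0, 0, -0.76, 0], [0, 0, -0.76, 0], [0, 0, -0.76, 0]])

```text
time: 7.95
eef_pos: [0.6526, 0.1902, 0.3372]
tcp_rot: [1.686, 2.65, 0.003]
wrist_force: [0.1, -0.2, -0.1]
finger_gap: 0.0006
finger_force: 0.0
```

send_rows(deltas=[[-0.05, 0.1, 0, 0], [-0.095, 0.2, 0, 0], [-0.12, 0.255, -0.005, 0], [-0.145, 0.305, -0.01, 0], [-0.175, 0.37, -0.025, 0], [-0.205, 0.435, -0.045, 0], [-0.205, 0.435, -0.045, 0]])

```text
time: 8.82
eef_pos: [0.6272, 0.2428, 0.3291]
tcp_rot: [-1.685, -2.65, 0.001]
wrist_force: [-0.7, 0.4, -1.2]
finger_gap: 0.0003
finger_force: 0.0
```

```bash
python3 - <<'E'
from h import *
a,_=snap('side');cv2.imwrite('pics/s6.png',cv2.resize(a[150:300,250:400,::-1],(600,600)))
E
```

```text
(no output)
```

View pics/s6.png

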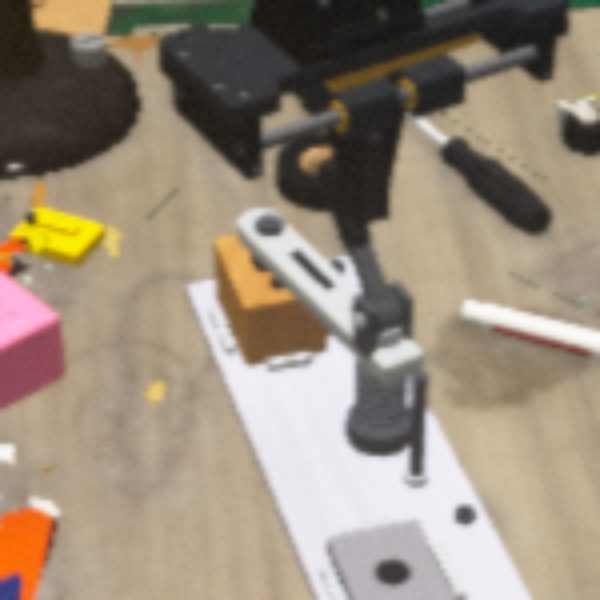

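send_rows(deltas=[[-0.03, 0.06, -0.04, 0], [-0.057, 0.12, -0.08, 0], [-0.08, 0.17, -0.13, 0], [-0.105, 0.215, -0.175, 0], [-0.115, 0.235, -0.21, 0], [-0.125, 0.255, -0.25, 0], [-0.125, 0.255, -0.25, 0]])

```text
time: 9.75
eef_pos: [0.6126, 0.2727, 0.2993]
tcp_rot: [-1.687, -2.649, 0.0]
wrist_force: [-0.3, -0.3, 0.4]
finger_gap: 0.0003
finger_force: 0.0
```

send_rows(deltas=[[-0.007, 0.015, -0.03, 0], [-0.014, 0.03, -0.055, 0], [-0.014, 0.03, -0.07, 0], [-0.014, 0.03, -0.07, 0]])

```text
time: 10.25
eef_pos: [0.6111, 0.2761, 0.2919]
tcp_rot: [-1.687, -2.65, -0.001]
wrist_force: [-1.2, -1.1, 4.5]
finger_gap: 0.0003
finger_force: 2.9
```

send_rows(deltas=[[0, 0, -0.02, 0], [0, 0, -0.035, 0], [0, 0, -0.035, 0]])

```text
time: 10.62
eef_pos: [0.6114, 0.2761, 0.2907]
tcp_rot: [-1.687, -2.65, -0.005]
wrist_force: [-9.2, -4.5, 28.1]
finger_gap: 0.0009
finger_force: 13.4
```

send_rows(deltas=[[0, 0, -0.01, 0], [0, 0, -0.02, 0], [0, 0, -0.02, 0]])

```text
time: 11.0
eef_pos: [0.6115, 0.276, 0.2901]
tcp_rot: [-1.687, -2.649, -0.007]
wrist_force: [-16.0, -6.3, 39.7]
finger_gap: 0.0004
finger_force: 19.9
```

send_rows(deltas=[[0, 0, 0.1, 0], [0, 0, 0.4, 0], [0, 0, 0.8, 0], [0, 0, 1, 0]])

```text
time: 11.5
eef_pos: [0.6112, 0.2762, 0.4073]
tcp_rot: [1.687, 2.649, 0.004]
wrist_force: [0.3, 0.1, 0.4]
finger_gap: 0.0
finger_force: 0.0
```

send_rows(deltas=[[-0.4, -0.4, 0, 0], [-0.8, -0.8, 0, 0], [-1, -1, 0, 0], [-1, -1, 0, 0]])

```text
time: 12.0
eef_pos: [0.4896, 0.1537, 0.405]
tcp_rot: [-1.689, -2.646, -0.003]
wrist_force: [0.0, 1.0, -0.2]
finger_gap: 0.0002
finger_force: 0.0
```

send_rows(deltas=[[0, -0.4, 0, 0], [0, -0.8, 0, 0], [0, -1, 0, 0], [0, -1, 0, 0]])

```text
time: 12.5
eef_pos: [0.4915, 0.0349, 0.4049]
tcp_rot: [1.691, 2.647, 0.001]
wrist_force: [-1.1, 0.1, 0.0]
finger_gap: 0.0008
finger_force: 0.0
```

```bash
python3 - <<'E'
from h import *
s=r.get_state();print(s['time'],s['eef_pos'],s['wrist_force'])
a,d=snap('side');b,_=snap('top');cv2.imwrite('pics/s7.png',np.hstack([cv2.resize(a[170:320,220:400,::-1],(400,333)),cv2.resize(b[170:320,170:350,::-1],(400,333))]))
P=cloud('side',d);f=(d>0)&(P[...,2]>.09)&(P[...,2]<.13)&(abs(P[...,0]-.61)<.07)&(P[...,1]>.2)&(P[...,1]<.33)
o=np.array([.6353,.221]);S=np.array([-.429,.903]);u=(P[f][:,:2]-o)@S
for k in np.arange(-.02,.13,.015):
    g=(u>=k)&(u<k+.015)
    if g.sum():print(k.round(3),g.sum(),P[f][g][:,2].max().round(4),((P[f][g][:,:2]-o)@[.903,.429]).mean().round(4))
E
```

```text
12.5 [0.49152625 0.03491084 0.40493467] [-1.05389891  0.09179284  0.04610436]
-0.02 45 0.1086 -0.0004
-0.005 102 0.1102 -0.003
0.01 30 0.109 -0.001
0.025 37 0.1077 -0.0023
0.04 43 0.1113 -0.0036
0.055 45 0.1117 -0.0037
0.07 34 0.1117 -0.0037
0.085 1 0.1038 -0.005
```

View pics/s7.png

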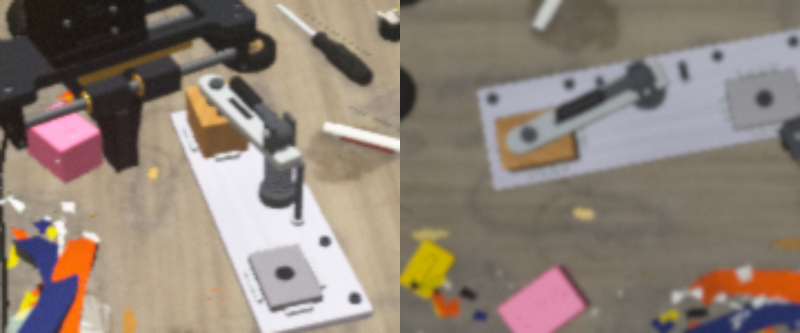

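```bash
python3 - <<'E'
from h import *
n=onplane('top',228.3,229.7,.082)[:2]-np.array([.6353,.221]); a=np.arctan2(n[1],n[0]); print('q',a-np.pi-np.radians(10.4),np.hypot(*n))
print(workorder.close_job())
E
```

```text
q -1.3155152012416866 0.11409752742129241
the job is handed in; nothing more can be done
None
```

The strap was pushed against its stop over the block (measured swing -1.32 rad, stop -1.309), then the cam lever was pushed down to its stop and the job handed in, with the arm clear, nothing else seen to move, about 12.5 s used, and no verdict reported.

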